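Put the tasting kit right

TASK

The tasting kit on the wooden board should hold four green tins, but one orange tin has slipped in. First take the wrong tin out and put it in the blue return tray; then take the end tin from the green stock lane, so that the next one rolls down to the stop, and lay it home in the empty cradle like its neighbours. Set the tins down rather than dropping them, leave every other tin where it lies, and do not disturb the cup, the pitcher or the spoon.

Things in the scene. Friction and masses are not known exactly. Their poses are not given: they have to be found in the camera images.
- kit: the kit: a fixed wooden board 40 x 246 x 10 mm (x, y, z), origin at the centre of its underside, on the table. Four cradles in a row along its y, 60 mm apart, each of two round rails 28 mm apart on which a tin lies with its axis along the board's x, 9 mm of it sticking out free beyond the board at both ends
- slot1 (a point): slot 1 of the kit (y = -90 mm on the board): where the centre of a tin lying home in this cradle is, 35 mm above the table
- slot2 (a point): slot 2 of the kit (y = -30 mm on the board): where the centre of a tin lying home in this cradle is, 35 mm above the table
- slot3 (a point): slot 3 of the kit (y = 30 mm on the board): where the centre of a tin lying home in this cradle is, 35 mm above the table
- slot4 (a point): slot 4 of the kit (y = 90 mm on the board): where the centre of a tin lying home in this cradle is, 35 mm above the table
- green_lane: the green stock lane: a fixed sloped track with its end stop painted green (36 mm wide, 62 mm high). Origin: on the table straight below the centre of a tin resting against the stop. It rises at 9 degrees along its own +x, away from the stop; tins lie across it, along its y, in a touching queue, and roll down by themselves
- green_lane_stop (a point): where the centre of a tin resting against the green stop is, 56 mm above the table. Here the bed is 36 mm wide, so 11 mm of the end tin sticks out free on both sides (y); clear side guides (outer width 71 mm, up to just above the tins' axes) start 34 mm up the track from here
- orange_lane: the orange stock lane: a fixed sloped track with its end stop painted orange (36 mm wide, 62 mm high). Origin: on the table straight below the centre of a tin resting against the stop. It rises at 9 degrees along its own +x, away from the stop; tins lie across it, along its y, in a touching queue, and roll down by themselves
- orange_lane_stop (a point): where the centre of a tin resting against the orange stop is, 56 mm above the table. Here the bed is 36 mm wide, so 11 mm of the end tin sticks out free on both sides (y); clear side guides (outer width 71 mm, up to just above the tins' axes) start 34 mm up the track from here
- kit_green1_c (a point): a closed sample tin, a steel cylinder 44 mm in diameter and 58 mm long, about 90 g (60 to 130 g), with a green band round its middle; it lies on its side. This point is its centre; its own y axis runs along the cylinder. At the start it lies in one of the kit's four slots, which one varies; it belongs there
- kit_green2_c (a point): a closed sample tin, a steel cylinder 44 mm in diameter and 58 mm long, about 90 g (60 to 130 g), with a green band round its middle; it lies on its side. This point is its centre; its own y axis runs along the cylinder. At the start it lies in one of the kit's four slots, which one varies; it belongs there
- kit_green3_c (a point): a closed sample tin, a steel cylinder 44 mm in diameter and 58 mm long, about 90 g (60 to 130 g), with a green band round its middle; it lies on its side. This point is its centre; its own y axis runs along the cylinder. At the start it lies in one of the kit's four slots, which one varies; it belongs there
- kit_odd_c (a point): a closed sample tin, a steel cylinder 44 mm in diameter and 58 mm long, about 90 g (60 to 130 g), with an orange band round its middle; it lies on its side. This point is its centre; its own y axis runs along the cylinder. At the start it lies in one of the kit's four slots, which one varies; it is the wrong one
- stock_green1_c (a point): a closed sample tin, a steel cylinder 44 mm in diameter and 58 mm long, about 90 g (60 to 130 g), with a green band round its middle; it lies on its side. This point is its centre; its own y axis runs along the cylinder. At the start it is number 1 in the green lane's queue, the end tin against the stop
- stock_green2_c (a point): a closed sample tin, a steel cylinder 44 mm in diameter and 58 mm long, about 90 g (60 to 130 g), with a green band round its middle; it lies on its side. This point is its centre; its own y axis runs along the cylinder. At the start it is number 2 in the green lane's queue
- stock_green3_c (a point): a closed sample tin, a steel cylinder 44 mm in diameter and 58 mm long, about 90 g (60 to 130 g), with a green band round its middle; it lies on its side. This point is its centre; its own y axis runs along the cylinder. At the start it is number 3 in the green lane's queue
- stock_orange1_c (a point): a closed sample tin, a steel cylinder 44 mm in diameter and 58 mm long, about 90 g (60 to 130 g), with an orange band round its middle; it lies on its side. This point is its centre; its own y axis runs along the cylinder. At the start it is number 1 in the orange lane's queue; leave it
- stock_orange2_c (a point): a closed sample tin, a steel cylinder 44 mm in diameter and 58 mm long, about 90 g (60 to 130 g), with an orange band round its middle; it lies on its side. This point is its centre; its own y axis runs along the cylinder. At the start it is number 2 in the orange lane's queue; leave it
- return_tray: the return tray: a fixed open blue tray 150 x 130 x 40 mm (x, y, z), walls and floor 4 mm thick. Origin: centre of the underside, on the table
- cup_c (a point): bystander: a loose white tasting cup 84 mm wide, 68 mm high, upright; this point is half-way up its axis
- pitcher_c (a point): bystander: a loose dark steel pitcher 76 mm wide, 95 mm high, upright; this point is half-way up its axis
- spoon_grip (a point): bystander: a loose steel tasting spoon 170 mm long lying beyond the kit's right end; this point is on its handle
There are look-alikes about, which are no part of the job. What is shaped like the part that bears stock_green3_c but red is not meant.

How it is judged:
By the outcome, as a careful person would: the job done as asked, in the order asked, and still so for the second after the job is handed in, with the robot touching nothing.
It also fails if it takes over 64 s, if anything falls off the work surface, if the arm or the gripper's body presses on something with over 40 N, if the wrist force passes 120 N, or if a joint passes its speed limit or range.

ROBOT

A 7-joint arm with a two-finger parallel gripper is mounted at the origin on the work surface. World frame = base frame: x ahead of the robot, y to its left, z up, the work surface at z = 0. Lengths are in m, angles in degrees, forces in N, time in s.
With the tool pointing down it reaches from about 0.425 to 0.875 m from the base axis. Payload 4.7 kg.
Tool frame: the origin (TCP) lies midway between the tips of the shut fingers; the grasp point (between the pads) lies env.grip_point_offset behind it (env.grip_point_offset is the distance from the TCP to the grasp point, in m); z points along the fingers, y is the line along which they close (so a half turn about z gives the same grasp; the last joint's range is limited). The gripper opens to 87 mm and grips with 3 to 60 N. Pads are 19 mm wide; open, the fingers measure 117 mm over their backs; the gripper's body (75 mm by 190 mm) begins 51 mm behind the grasp point.
Start: joints at [-63.249, 18.392, -4.016, 83.108, 1.295, 78.541, -3.26], TCP at [0.284, 0.585, 0.223] pointing down, gripper open.
Joint ranges: [-163.93, 163.93], [-17.29, 119.83], [-79.2, 71.16], [3.27, 140.29], [-89.18, 269.18], [5.43, 117.66], [-154.24, 154.24]. Speed limits (degrees/s): [147.25, 147.25, 180, 180, 180, 180, 180].

INTERFACE

Orientations are given as [roll, pitch, yaw] about the fixed x, y, z axes, in that order (R = Rz(yaw) Ry(pitch) Rx(roll)).
In Python, from cell import env gives the robot as it stands.
- The arm moves only by the shell command python3 -m creep 'ROWS' [FORCE]. ROWS is a JSON object of lists of equal length, an entry for each row: "translation": the shift along the tool's x, y, z in units of 0.08 m (1.0 is 0.08 m), a list of three; "turn": the turn, a rotation vector about the tool's x, y, z in units of 180 degrees (1.0 is 180 degrees), a list of three; "grip": the opening, from 0 (shut) to 1 (fully open). In form: {"translation": [[x, y, z], ...], "turn": [[ax, ay, az], ...], "grip": [grip, ...]}. A call has 1 to 5 rows; each row shifts and turns the commanded pose from where the row before left it, along the tool's axes as they then stand; what a row does not reach is not made up. A row lasts 1/8 s, in which the tool goes at most 62.5 mm and 10.7 degrees, less where a joint would pass 70% of its speed; a pose out of reach is approached as far as the arm can. A call with a number of a shift or a turn outside -1 to 1 is refused whole. A call with a gripper value outside its range is refused whole. The fingers move at their own pace and stop on an object; FORCE is the grip in N (left out, the last holds). Time passes only in rows, so rows that do not move let the fingers close. It gives the time, the measured TCP pose, the force, the opening and the grip force at its end, in the units of the state.
- env.get_obs(): the state, without advancing time (a new reading comes with each control period).
- env.read_camera(name): name is "side" or "top"; returns a dict with "frame" (384x512x3 uint8, red, green, blue), "z_map" (384x512 float32, m along the optical axis (not along the pixel's ray), 0 where there is no reading), "K" (3x3 intrinsics, pixels), "rvec" (rotation vector, rad) and "tvec" (3), from world to camera coordinates, as OpenCV has them. Camera axes: x right, y down, z forward; pixel columns grow to the right and rows downward; lengths in m; the calibration is good to about 2 mm. A picture is of the moment at which its call begins.
- env.sign_off(): hands the job in; it is judged then, once.
The state is a dict: "time_s": time; "qpos": joint angles; "joint_velocities": joint speeds; "effort": joint torques, N m; "tool_pos": TCP position; "tool_rot": TCP orientation; "force": force on the tool from outside, world axes, zero at the start; "wrist_torque": the same for the moment, N m; "grip_width": finger opening in m; "grasp_force": force on a finger pad.
Only numpy, scipy, OpenCV 4.12 (cv2) and the standard library are available. Lean on these libraries where they do the work, as an engineer would, in place of code of your own. Each camera call takes 0.05 s, during which the arm holds its last target. There are 200 camera calls.

## Working session

There is one attempt and no reset: what is moved stays moved. The work goes in short steps, Python scripts to look and compute and a shell command to move; the robot and the scene stay as the last step left them, time stands still between calls to the robot, and variables do not carry over. Pictures are saved under pics/ and viewed, at most 10 in all, crops included, and the job is handed in when it is done.

```bash
mkdir -p pics; ls
python3 - <<'E'
from cell import env
import cv2,numpy as np
np.set_printoptions(precision=4,suppress=True)
print(env.get_obs(),env.grip_point_offset)
ims=[]
for n in("top","side"):
    c=env.read_camera(n); np.savez(f"{n}0.npz",**c)
    cv2.imwrite(f"pics/{n}0.png",cv2.resize(c["frame"][:,:,::-1],(800,600)))
    print(n,c["K"],c["rvec"],c["tvec"])
E
```

```text
pics
{'time_s': 0.0, 'qpos': array([-63.2501,  18.4394,  -4.0145,  83.1749,   1.2953,  78.5397,
        -3.2591]), 'joint_velocities': array([-0.0551,  0.0032, -0.0473, -0.0084,  0.0432,  0.1056,  0.0197]), 'effort': array([ -0.0009, -49.128 ,  -0.4044, -31.2531,  -0.0639,   0.0436,
         0.0002]), 'tool_pos': array([0.2842, 0.584 , 0.2215]), 'tool_rot': array([-179.8913,    0.0063,  154.0598]), 'force': array([-0.8325,  0.3414, -0.3595]), 'wrist_torque': array([ 0.0053,  0.0149, -0.0282]), 'grasp_force': 0.0, 'grip_width': 0.08709526951760213} 0.0187
top [[485.7334   0.     254.5453]
 [  0.     485.7334 193.3089]
 [  0.       0.       1.    ]] [ 2.1307 -2.0654  0.2501] [-0.0086  0.5629  1.2999]
side [[364.0628   0.     252.7699]
 [  0.     364.0628 181.7781]
 [  0.       0.       1.    ]] [ 2.1399 -0.3758  0.226 ] [-0.5005  0.1819  0.9271]
```

View pics/top0.png

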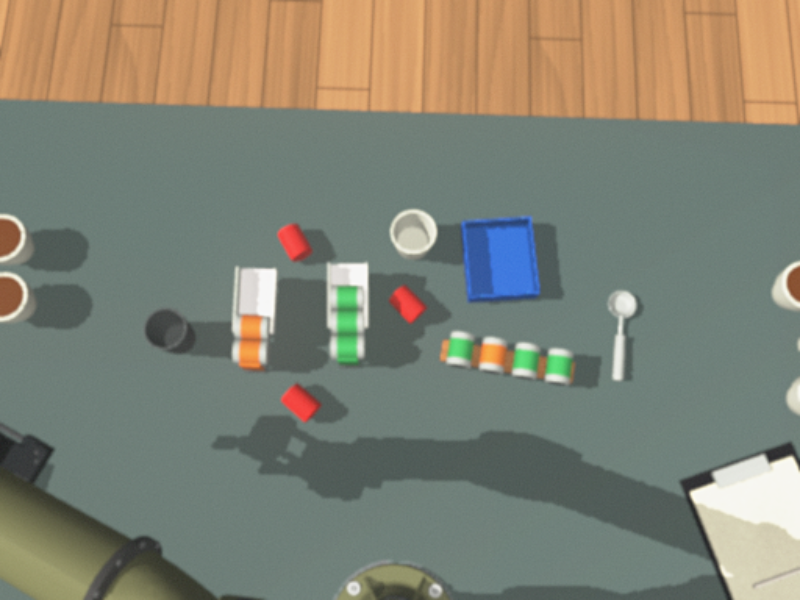

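View pics/side0.png

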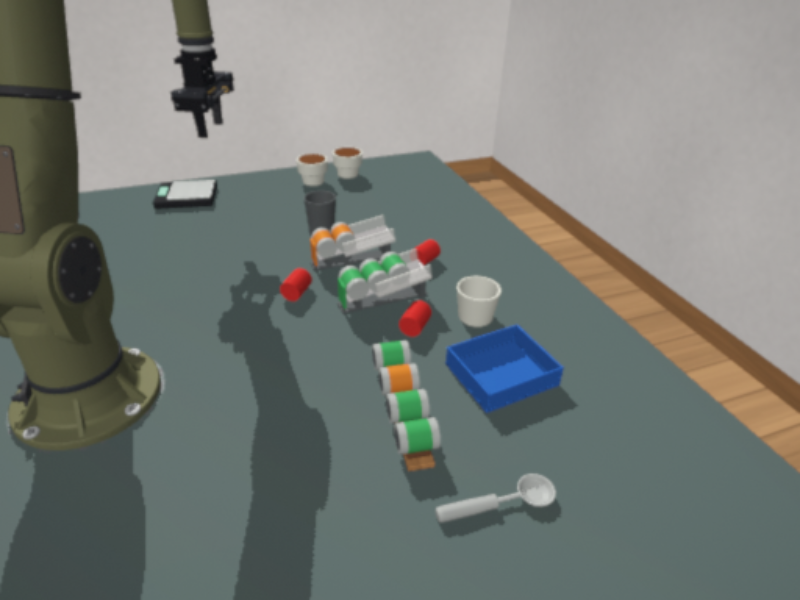

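The top view (800x600) shows the kit row at (460,348), (492,353), (525,359) and (559,365). The second tin, at (492,353), is the orange one. The green lane queue is at (347,297), (347,320) and (347,347), with the end tin at the near side, (347,347). The orange lane is at (250,340), the tray at (500,258), the cup at (413,232) and the spoon at (620,335). The red look-alikes at (294,241), (407,304) and (300,402) are not part of the job.

```bash
cat > h.py <<'E'
import numpy as np,cv2
from cell import env
np.set_printoptions(precision=4,suppress=True)
def cast(c,uv,z):
    R=cv2.Rodrigues(c["rvec"])[0]; o=-R.T@c["tvec"].ravel()
    d=R.T@np.linalg.inv(c["K"])@np.array([uv[0],uv[1],1.]); return o+d*(z-o[2])/d[2]
def depthpts(c,m):
    v,u=np.nonzero(m&(c["z_map"]>0)); z=c["z_map"][v,u]
    R=cv2.Rodrigues(c["rvec"])[0]
    p=np.linalg.inv(c["K"])@np.vstack([u,v,np.ones_like(u)])*z
    return (R.T@(p-c["tvec"].reshape(3,1))).T
HUE=dict(green=(50,75),orange=(8,19),blue=(100,125))
def blobs(c,col,amin=40,smin=170):
    h=cv2.cvtColor(c["frame"],cv2.COLOR_RGB2HSV)
    m=cv2.inRange(h,(HUE[col][0],smin,70),(HUE[col][1],255,255)); m[:70]=0
    n,l,s,ce=cv2.connectedComponentsWithStats(m)
    return [(ce[i],s[i],l==i) for i in range(1,n) if s[i][4]>=amin]
E
python3 - <<'E'
from h import *
for n in("top","side"):
  c=dict(np.load(f"{n}0.npz"))
  for col in HUE:
    for ce,s,m in blobs(c,col):
        P=depthpts(c,m); print(n,col,ce,s,"z35",cast(c,ce,.035)[:2],"z56",cast(c,ce,.056)[:2],"dep",P.mean(0),P[:,2].max())
        if col=="blue":
            r=cv2.minAreaRect(np.argwhere(m)[:,::-1].astype(np.float32)); print([cast(c,p,.04)[:2] for p in cv2.boxPoints(r)])
c=dict(np.load("top0.npz"));f=c["frame"][150:255,140:380,::-1]
cv2.imwrite("pics/crop0.png",cv2.resize(f,None,fx=3.3,fy=3.3,interpolation=cv2.INTER_CUBIC))
E
```

```text
top orange [159.6792 219.0838] [154 203  13  33 346] z35 [0.4866 0.2759] z56 [0.4829 0.2718] dep [0.4793 0.2678 0.0763] 0.0924619625954511
top orange [315.0581 226.1484] [307 221  17  12 155] z35 [ 0.4801 -0.1654] z56 [ 0.4765 -0.1628] dep [ 0.477  -0.1632  0.0533] 0.06594862220016644
top blue [321.8868 166.3324] [ 296  140   49   52 1775] z35 [ 0.6576 -0.1851] z56 [ 0.6512 -0.1822] dep [ 0.6655 -0.1886  0.0099] 0.04682674477560089
[array([ 0.725 , -0.1066]), array([ 0.7402, -0.24  ]), array([ 0.5932, -0.2491]), array([ 0.5787, -0.1188])]
side orange [208.1346 151.9519] [199 145  24  24 104] z35 [0.4846 0.3251] z56 [0.476  0.2885] dep [0.4704 0.264  0.0701] 0.08929259664228746
side orange [255.9356 241.6386] [249 234  15  17 202] z35 [ 0.4813 -0.1634] z56 [ 0.4729 -0.184 ] dep [ 0.4757 -0.1772  0.049 ] 0.05999997290991322
side blue [321.7075 234.8636] [ 286  209   74   55 2537] z35 [ 0.6527 -0.1966] z56 [ 0.6387 -0.2161] dep [ 0.6663 -0.1773  0.016 ] 0.043308255019505755
[array([ 0.5722, -0.1277]), array([ 0.792, -0.09 ]), array([ 0.7304, -0.2643]), array([ 0.5443, -0.2836])]
```

View pics/crop0.png

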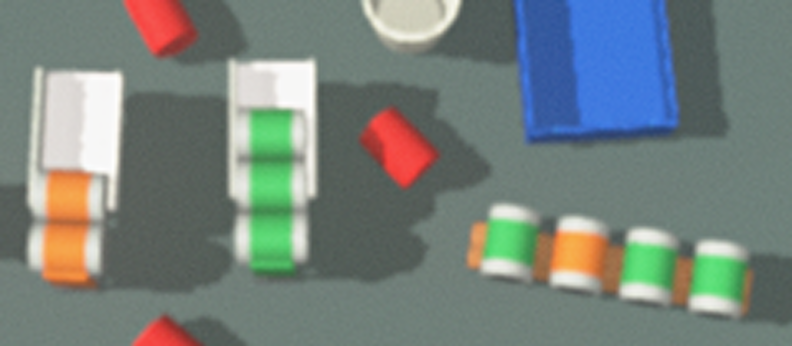

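The crop confirms that the wrong tin is the orange one, second from the left at crop (578,252). The end tin of the green lane is at crop (272,240), against the stop. The red tins stand apart from both. My green mask was too strict, so I'll redo it.

Run:
```python
from h import *
from scipy.optimize import least_squares
HUE["green"]=(50,85)
for n in("top","side"):
  c=dict(np.load(f"{n}0.npz"))
  for ce,s,m in blobs(c,"green",40,110):
    P=depthpts(c,m); print(n,ce,s,"z35",cast(c,ce,.035)[:2],"dep",P.mean(0),P[:,2].max())
    if n=="top" and s[4]>300:
        P=P[P[:,2]>.06]
        # lane axis from band midline: y=a+b*x with depth points, per x-bin mid of extremes
        xs=[];ys=[]
        for x in np.arange(P[:,0].min(),P[:,0].max(),.004):
            q=P[abs(P[:,0]-x)<.003,1]
            if len(q)>5: xs.append(x);ys.append((q.max()+q.min())/2)
        b,a=np.polyfit(xs,ys,1);yaw=np.arctan(b);print("yaw",np.degrees(yaw),a,b)
        e=np.array([np.cos(yaw),np.sin(yaw)]);S=P[:,:2]@e;p=44e-3*np.cos(np.radians(9));q=44e-3*np.sin(np.radians(9))
        def f(v): return np.min([np.abs(np.hypot(S-v[0]-k*p,P[:,2]-v[1]-k*q)-.022) for k in range(3)],axis=0)
        r=min((least_squares(f,[s0,.056],loss="soft_l1",f_scale=.002) for s0 in np.arange(.4,.55,.01)),key=lambda r:r.cost)
        s0=r.x[0];print(s0,r.x,f(r.x).mean());off=a*np.cos(yaw); print("stop centre",s0*e+off*np.array([-e[1],e[0]]))
  h=cv2.cvtColor(c["frame"],cv2.COLOR_RGB2HSV)
```

```text
top [221.7866 208.1393] [216 184  13  49 567] z35 [0.5238 0.1012] dep [0.5149 0.0981 0.0793] 0.09847711138874148
yaw 2.1252442174532216 0.07918899458778937 0.03710952966583642
0.484116307479656 [0.4841 0.0571] 0.001812326905132715
stop centre [0.4808 0.097 ]
top [294.085  222.5425] [287 217  15  13 153] z35 [ 0.4886 -0.1059] dep [ 0.4851 -0.1042  0.0548] 0.06491012912004
top [336.0506 229.7785] [329 224  15  13 158] z35 [ 0.4716 -0.2249] dep [ 0.4685 -0.2217  0.0537] 0.06361159704649795
top [357.1198 233.3832] [349 228  17  13 167] z35 [ 0.4632 -0.2844] dep [ 0.4602 -0.2804  0.0536] 0.06280548812836524
side [232.2535 175.2817] [216 163  41  34 284] z35 [0.5192 0.1511] dep [0.5025 0.0965 0.0724] 0.09512483529123382
side [250.7989 225.4348] [244 218  14  16 184] z35 [ 0.4906 -0.1004] dep [ 0.4845 -0.1161  0.0497] 0.0603171888504981
side [264.9639 269.4061] [254 250  23  40 554] z35 [ 0.4679 -0.2574] dep [ 0.4629 -0.2678  0.0484] 0.05999899659365999
```

```bash
cat > go.py <<'E'
# usage: go.py x y z yaw -> remaining shift (tool axes, units of .08 m) and turn (units of 180 deg)
import sys; from h import *; from scipy.spatial.transform import Rotation as R
o=env.get_obs(); t=list(map(float,sys.argv[1:5])); 
r=R.from_euler("xyz",o["tool_rot"],degrees=True); g=R.from_euler("xyz",[180,0,t[3]],degrees=True)
print("t",o["time_s"],"pos",o["tool_pos"],"rot",o["tool_rot"],"q7",o["qpos"][6])
print("shift now",r.inv().apply(np.array(t[:3])-o["tool_pos"])/.08,"shift after turn",g.inv().apply(np.array(t[:3])-o["tool_pos"])/.08,"turn",(r.inv()*g).as_rotvec(degrees=True)/180)
E
python3 -m creep '{"translation":[[0,0,0],[0,0,0],[0,0,0],[0,0,0],[0,0,0]],"turn":[[0,0,0.057],[0,0,0.057],[0,0,0.057],[0,0,0.057],[0,0,0.057]],"grip":[1,1,1,1,1]}' 20
python3 -m creep '{"translation":[[0,0,0],[0,0,0],[-0.35,0.35,0],[-0.35,0.35,0],[-0.35,0.35,0]],"turn":[[0,0,0.057],[0,0,0.057],[0,0,0],[0,0,0],[0,0,0]],"grip":[1,1,1,1,1]}'
python3 -m creep '{"translation":[[-0.35,0.35,0],[-0.35,0.35,0],[-0.35,0.35,0],[-0.35,0.35,0],[-0.35,0.35,0]],"turn":[[0,0,0],[0,0,0],[0,0,0],[0,0,0],[0,0,0]],"grip":[1,1,1,1,1]}'
python3 go.py 0.4765 -0.1650 0.12 81.9
```

```text
time_s: 0.72
tool_pos: [0.2842, 0.5842, 0.2219]
tool_rot: [-180.0, 0.1, 102.4]
force: [-0.6, -0.0, 0.9]
grip_width: 0.0869
grasp_force: 0.0
time_s: 1.35
tool_pos: [0.3568, 0.4886, 0.222]
tool_rot: [-180.0, 0.0, 82.3]
force: [0.0, -0.5, 0.3]
grip_width: 0.0874
grasp_force: 0.0
time_s: 1.98
tool_pos: [0.4765, 0.3311, 0.2222]
tool_rot: [-180.0, 0.0, 82.2]
force: [0.1, 0.6, 0.1]
grip_width: 0.0871
grasp_force: 0.0
t 1.975 pos [0.4765 0.3311 0.2222] rot [-179.9745    0.025    82.2441] q7 -42.903729649132885
shift now [-6.1434  0.8374  1.2795] shift after turn [-6.1388  0.8737  1.2772] turn [-0.0001  0.0001  0.0019]
```

```bash
python3 -m creep '{"translation":[[-0.5,0.07,0],[-0.5,0.07,0],[-0.5,0.07,0],[-0.5,0.07,0],[-0.5,0.07,0]],"turn":[[0,0,0.002],[0,0,0],[0,0,0],[0,0,0],[0,0,0]],"grip":[1,1,1,1,1]}'
python3 -m creep '{"translation":[[-0.5,0.07,0],[-0.5,0.07,0],[-0.5,0.07,0],[-0.5,0.07,0],[-0.5,0.07,0]],"turn":[[0,0,0],[0,0,0],[0,0,0],[0,0,0],[0,0,0]],"grip":[1,1,1,1,1]}'
python3 -m creep '{"translation":[[-0.5,0.07,0.2],[-0.5,0.07,0.4],[0,0,0.4],[0,0,0],[0,0,0]],"turn":[[0,0,0],[0,0,0],[0,0,0],[0,0,0],[0,0,0]],"grip":[1,1,1,1,1]}'
python3 go.py 0.4765 -0.1650 0.017 81.9
python3 - <<'E'
from h import *
c=env.read_camera("side");cv2.imwrite("pics/s1.png",cv2.resize(c["frame"][140:340,160:427,::-1],(800,600)))
E
```

```text
time_s: 2.6
tool_pos: [0.4754, 0.1289, 0.2222]
tool_rot: [-180.0, 0.0, 81.9]
force: [0.9, 0.8, -0.6]
grip_width: 0.0871
grasp_force: 0.0
time_s: 3.22
tool_pos: [0.4748, -0.0728, 0.2223]
tool_rot: [-180.0, -0.0, 81.9]
force: [0.0, 0.3, -0.5]
grip_width: 0.0875
grasp_force: 0.0
time_s: 3.85
tool_pos: [0.4757, -0.1519, 0.1434]
tool_rot: [179.9, -0.0, 81.9]
force: [0.8, -1.1, -0.1]
grip_width: 0.0869
grasp_force: 0.0
t 3.85 pos [ 0.4757 -0.1519  0.1434] rot [179.9474  -0.0063  81.9384] q7 9.024784758573807
shift now [-0.1604  0.0317  1.5804] shift after turn [-0.1602  0.0333  1.5804] turn [ 0.0003 -0.      0.0002]
```

View pics/s1.png

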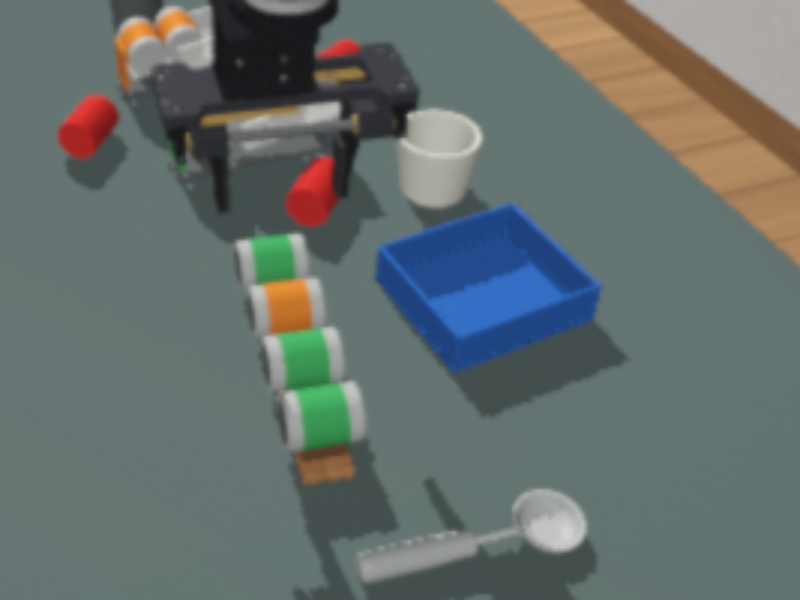

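The fingers, with tips at about (220,200) and (343,190), line up with the tin axes. I'll close the small offset, go down and grasp.

```bash
python3 -m creep '{"translation":[[-0.16,0.03,0.2],[0,0,0.35],[0,0,0.35],[0,0,0.35],[0,0,0.2]],"turn":[[0,0,0],[0,0,0],[0,0,0],[0,0,0],[0,0,0]],"grip":[1,1,1,1,1]}' 20
python3 -m creep '{"translation":[[0,0,0.13],[0,0,0],[0,0,0],[0,0,0],[0,0,0]],"turn":[[0,0,0],[0,0,0],[0,0,0],[0,0,0],[0,0,0]],"grip":[1,1,1,0.75,0.72]}' 
python3 go.py 0.4765 -0.1650 0.017 81.9
python3 - <<'E'
from h import *
c=env.read_camera("side");cv2.imwrite("pics/s2.png",cv2.resize(c["frame"][180:300,180:340,::-1],(800,600)))
E
```

```text
time_s: 4.53
tool_pos: [0.4763, -0.1647, 0.0264]
tool_rot: [180.0, -0.0, 82.0]
force: [0.0, 0.6, -0.1]
grip_width: 0.087
grasp_force: 0.0
time_s: 5.15
tool_pos: [0.476, -0.1654, 0.0166]
tool_rot: [179.9, -0.0, 81.9]
force: [0.3, 0.6, 0.0]
grip_width: 0.0743
grasp_force: 0.0
t 5.15 pos [ 0.476  -0.1654  0.0166] rot [179.9451  -0.0169  81.8791] q7 19.33989375107965
shift now [ 0.0058  0.0053 -0.0048] shift after turn [ 0.0058  0.0053 -0.0048] turn [ 0.0003 -0.0001 -0.0001]
```

View pics/s2.png

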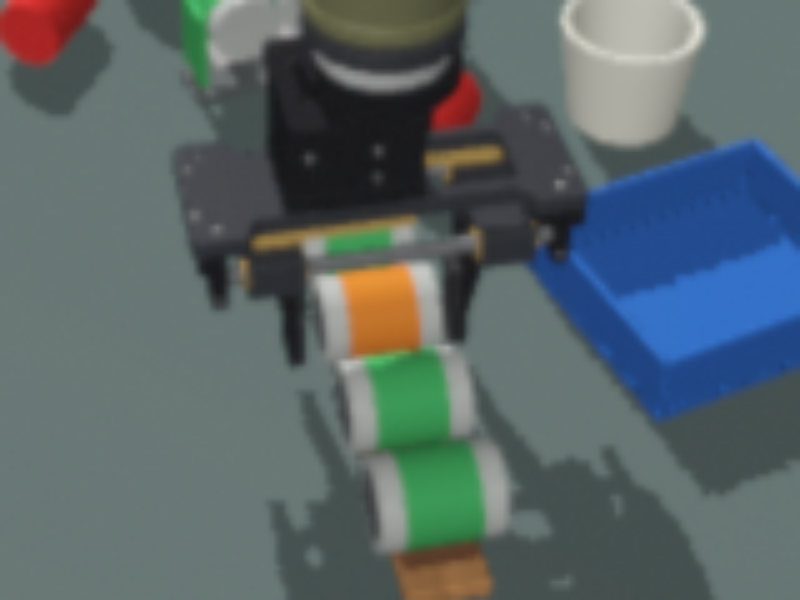

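The orange tin at (378,312) sits between the fingers, clear of its neighbours. I'll close and lift.

```bash
python3 -m creep '{"translation":[[0,0,0],[0,0,0],[0,0,0],[0,0,0],[0,0,0]],"turn":[[0,0,0],[0,0,0],[0,0,0],[0,0,0],[0,0,0]],"grip":[0.66,0.62,0.58,0.5,0.5]}' 25
python3 -m creep '{"translation":[[0,0,0],[0,0,-0.1],[0,0,-0.3],[0,0,-0.4],[0,0,-0.4]],"turn":[[0,0,0],[0,0,0],[0,0,0],[0,0,0],[0,0,0]],"grip":[0.5,0.5,0.5,0.5,0.5]}'
python3 go.py 0.660 -0.180 0.15 94.5
python3 - <<'E'
from h import *
c=env.read_camera("side")
for ce,s,m in blobs(c,"orange",40): P=depthpts(c,m);print(ce,s,P.mean(0))
E
```

```text
time_s: 5.82
tool_pos: [0.4757, -0.1654, 0.0162]
tool_rot: [180.0, -0.0, 81.9]
force: [0.8, 0.1, 0.9]
grip_width: 0.0581
grasp_force: 25.0
time_s: 6.45
tool_pos: [0.4751, -0.1655, 0.1132]
tool_rot: [-180.0, 0.0, 81.9]
force: [0.9, -0.8, -1.1]
grip_width: 0.0576
grasp_force: 25.0
t 6.45 pos [ 0.4751 -0.1655  0.1132] rot [-179.9661    0.0029   81.8545] q7 12.657419482812386
shift now [ 0.148   2.3132 -0.4608] shift after turn [-0.362   2.2897 -0.4595] turn [-0.0002 -0.     -0.0703]
[208.1346 151.9519] [199 145  24  24 104] [0.4704 0.2641 0.07  ]
[256.4412 211.958 ] [249 203  15  19 238] [ 0.4741 -0.1782  0.1445]
```

```bash
python3 -m creep '{"translation":[[0,0,0],[0,0,0],[-0.07,0.46,0],[-0.07,0.46,0],[-0.07,0.46,0]],"turn":[[0,0,-0.035],[0,0,-0.035],[0,0,0],[0,0,0],[0,0,0]],"grip":[0.5,0.5,0.5,0.5,0.5]}'
python3 -m creep '{"translation":[[-0.07,0.46,0],[-0.07,0.45,0],[0,0,0],[0,0,0.2],[0,0,0.2]],"turn":[[0,0,0],[0,0,0],[0,0,0],[0,0,0],[0,0,0]],"grip":[0.5,0.5,0.5,0.5,0.5]}'
python3 go.py 0.660 -0.180 0.0085 94.5
python3 - <<'E'
from h import *
c=env.read_camera("side");cv2.imwrite("pics/s3.png",cv2.resize(c["frame"][160:310,240:440,::-1],(800,600)))
E
```

```text
time_s: 7.12
tool_pos: [0.5879, -0.1734, 0.1122]
tool_rot: [-180.0, -0.0, 94.5]
force: [-0.5, -0.4, 0.0]
grip_width: 0.0578
grasp_force: 25.0
time_s: 7.75
tool_pos: [0.659, -0.179, 0.079]
tool_rot: [-179.9, -0.0, 94.4]
force: [0.7, 0.0, -1.1]
grip_width: 0.0573
grasp_force: 25.0
t 7.75 pos [ 0.659 -0.179  0.079] rot [-179.9439   -0.0467   94.4273] q7 32.142169191916906
shift now [-0.0136  0.0123  0.8809] shift after turn [-0.0129  0.0114  0.8809] turn [-0.0003 -0.0003 -0.0004]
```

View pics/s3.png

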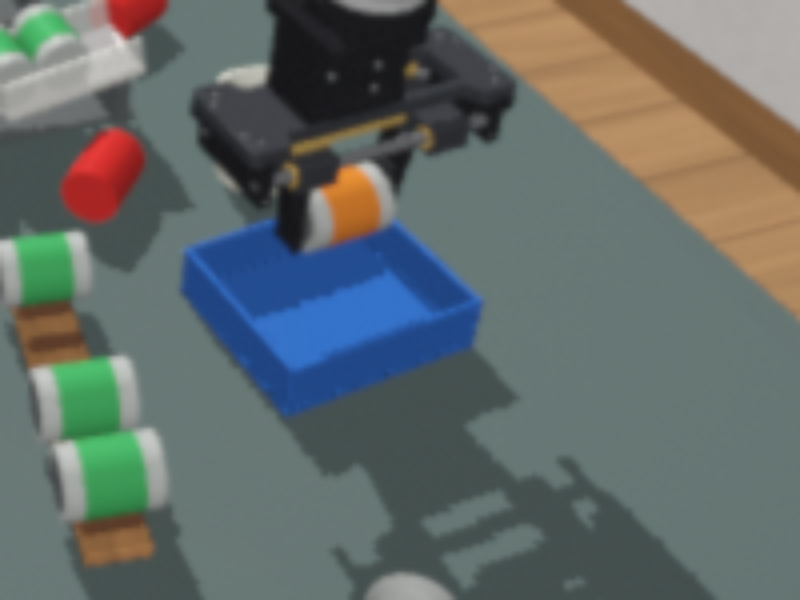

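The tin hangs over the middle of the tray, at about (345,205). I'll lower it to the floor.

```bash
python3 -m creep '{"translation":[[0,0,0.25],[0,0,0.25],[0,0,0.2],[0,0,0.1],[0,0,0.05]],"turn":[[0,0,0],[0,0,0],[0,0,0],[0,0,0],[0,0,0]],"grip":[0.5,0.5,0.5,0.5,0.5]}'
python3 -m creep '{"translation":[[0,0,0.03],[0,0,0.02],[0,0,0]],"turn":[[0,0,0],[0,0,0],[0,0,0]],"grip":[0.5,0.5,0.5]}'
python3 go.py 0.660 -0.180 0.0072 94.5
```

```text
time_s: 8.43
tool_pos: [0.6604, -0.1791, 0.0116]
tool_rot: [-180.0, 0.0, 94.5]
force: [-0.4, -0.5, 0.1]
grip_width: 0.0577
grasp_force: 25.0
time_s: 8.8
tool_pos: [0.6607, -0.179, 0.0085]
tool_rot: [180.0, 0.0, 94.5]
force: [0.2, -0.4, -0.7]
grip_width: 0.0579
grasp_force: 25.0
t 8.8 pos [ 0.6607 -0.179   0.0085] rot [179.9656   0.0011  94.4808] q7 33.97236653635225
shift now [-0.0116 -0.0094  0.0161] shift after turn [-0.0116 -0.0094  0.0161] turn [ 0.0002  0.     -0.0001]
```

```bash
python3 -m creep '{"translation":[[0,0,0.015],[0,0,0.005],[0,0,0]],"turn":[[0,0,0],[0,0,0],[0,0,0]],"grip":[0.5,0.5,0.5]}'
python3 -m creep '{"translation":[[0,0,0.005],[0,0,0.005],[0,0,0]],"turn":[[0,0,0],[0,0,0],[0,0,0]],"grip":[0.5,0.5,0.5]}'
```

```text
time_s: 9.18
tool_pos: [0.6607, -0.1791, 0.0072]
tool_rot: [180.0, -0.0, 94.5]
force: [-1.3, 0.6, 3.7]
grip_width: 0.0579
grasp_force: 25.0
time_s: 9.55
tool_pos: [0.6608, -0.1791, 0.0072]
tool_rot: [180.0, -0.0, 94.5]
force: [-2.4, 0.6, 7.8]
grip_width: 0.0576
grasp_force: 25.0
```

The tin is on the tray floor. I'll release it gently and rise.

```bash
python3 -m creep '{"translation":[[0,0,0],[0,0,0],[0,0,0],[0,0,0],[0,0,0]],"turn":[[0,0,0],[0,0,0],[0,0,0],[0,0,0],[0,0,0]],"grip":[0.68,0.71,0.75,0.8,0.82]}'
python3 -m creep '{"translation":[[0,0,-0.1],[0,0,-0.3],[0,0,-0.5],[0,0,-0.5],[0,0,-0.5]],"turn":[[0,0,0],[0,0,0],[0,0,0],[0,0,0],[0,0,0]],"grip":[0.82,0.82,0.82,1,1]}'
python3 go.py 0.4808 0.097 0.14 2.1
python3 - <<'E'
from h import *
c=env.read_camera("side");np.savez("side1.npz",**c)
for ce,s,m in blobs(c,"orange",40): P=depthpts(c,m);print(ce,s,P.mean(0))
c=env.read_camera("top");np.savez("top1.npz",**c)
E
```

```text
time_s: 10.18
tool_pos: [0.6604, -0.179, 0.0056]
tool_rot: [-180.0, 0.0, 94.5]
force: [-0.6, -0.1, -0.5]
grip_width: 0.0703
grasp_force: 0.0
time_s: 10.8
tool_pos: [0.6608, -0.1794, 0.1614]
tool_rot: [179.9, 0.0, 94.5]
force: [-0.1, -0.2, 0.8]
grip_width: 0.0827
grasp_force: 0.0
t 10.8 pos [ 0.6608 -0.1794  0.1614] rot [179.8587   0.0332  94.4558] q7 30.3883785892306
shift now [ 3.6195 -1.9753  0.2606] shift after turn [-2.1217 -3.5351  0.2676] turn [ 0.0008 -0.0005  0.5131]
[208.1346 151.9519] [199 145  24  24 104] [0.4705 0.2637 0.0705]
[324.0915 231.2745] [316 224  15  17 153] [ 0.6623 -0.1909  0.0398]
```

```bash
python3 -m creep '{"translation":[[0,0,0],[0,0,0],[0,0,0],[0,0,0],[0,0,0]],"turn":[[0,0,0.057],[0,0,0.057],[0,0,0.057],[0,0,0.057],[0,0,0.057]],"grip":[1,1,1,1,1]}'
python3 -m creep '{"translation":[[0,0,0],[0,0,0],[0,0,0],[0,0,0],[-0.25,-0.42,0]],"turn":[[0,0,0.057],[0,0,0.057],[0,0,0.057],[0,0,0.057],[0,0,0]],"grip":[1,1,1,1,1]}'
python3 -m creep '{"translation":[[-0.25,-0.42,0],[-0.25,-0.42,0],[-0.25,-0.42,0],[-0.25,-0.42,0],[-0.25,-0.42,0]],"turn":[[0,0,0],[0,0,0],[0,0,0],[0,0,0],[0,0,0]],"grip":[1,1,1,1,1]}'
python3 -m creep '{"translation":[[-0.25,-0.42,0],[-0.25,-0.42,0],[0,0,0],[0,0,0],[0,0,0]],"turn":[[0,0,0],[0,0,0],[0,0,0],[0,0,0],[0,0,0]],"grip":[1,1,1,1,1]}'
python3 go.py 0.4808 0.097 0.0374 2.1
```

```text
time_s: 11.52
tool_pos: [0.6605, -0.179, 0.1589]
tool_rot: [180.0, -0.1, 42.8]
force: [0.1, -0.4, -0.5]
grip_width: 0.0871
grasp_force: 0.0
time_s: 12.15
tool_pos: [0.6391, -0.1492, 0.1587]
tool_rot: [179.8, -0.1, 1.8]
force: [-0.2, 0.7, 0.3]
grip_width: 0.087
grasp_force: 0.0
time_s: 12.78
tool_pos: [0.5324, 0.0189, 0.1583]
tool_rot: [-179.9, -0.0, 2.1]
force: [-0.3, 0.9, 0.7]
grip_width: 0.0869
grasp_force: 0.0
time_s: 13.4
tool_pos: [0.4912, 0.082, 0.1581]
tool_rot: [180.0, -0.0, 2.0]
force: [0.1, -0.0, -0.4]
grip_width: 0.0873
grasp_force: 0.0
t 13.4 pos [0.4912 0.082  0.1581] rot [179.9685  -0.0399   1.9736] q7 -97.38874906657485
shift now [-0.125  -0.1927  1.5083] shift after turn [-0.1235 -0.1921  1.5085] turn [ 0.0002 -0.0002 -0.0007]
```

```bash
python3 -m creep '{"translation":[[-0.125,-0.19,0],[0,0,0.3],[0,0,0.4],[0,0,0.2],[0,0,0]],"turn":[[0,0,0],[0,0,0],[0,0,0],[0,0,0],[0,0,0]],"grip":[1,1,1,1,1]}'
python3 go.py 0.4808 0.097 0.0374 2.1
python3 - <<'E'
from h import *
c=env.read_camera("side");cv2.imwrite("pics/s4.png",cv2.resize(c["frame"][120:225,180:320,::-1],(800,600),interpolation=cv2.INTER_CUBIC))
E
```

```text
time_s: 14.02
tool_pos: [0.4796, 0.0963, 0.0848]
tool_rot: [179.8, 0.1, 2.0]
force: [0.1, -0.4, 1.1]
grip_width: 0.0872
grasp_force: 0.0
t 14.025 pos [0.4796 0.0963 0.0848] rot [179.8058   0.1069   1.9601] q7 -91.99944646436938
shift now [ 0.0164 -0.0099  0.5926] shift after turn [ 0.0153 -0.0078  0.5927] turn [ 0.0011  0.0006 -0.0008]
```

View pics/s4.png

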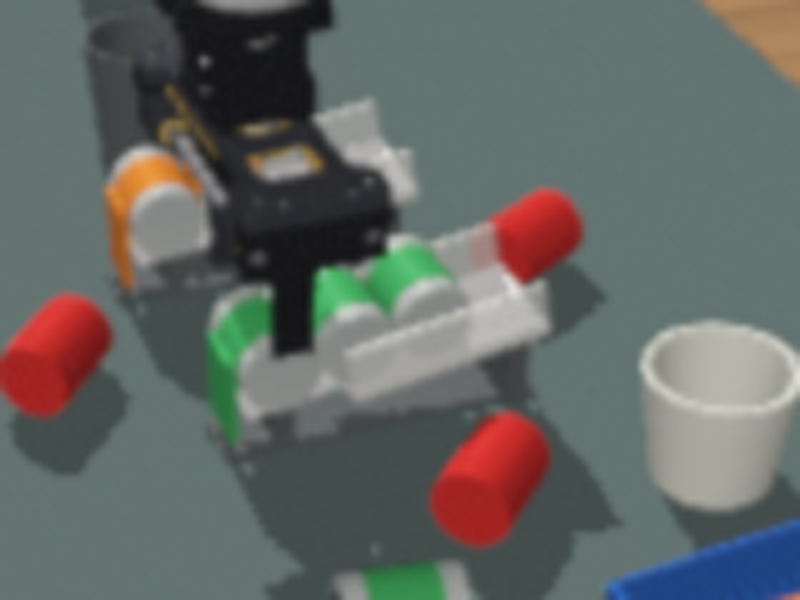

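The near finger, tip at (293,350), is in front of the end tin's face, which is centred at about (282,365). I'll check that offset numerically.

Run:
```python
from h import *
c=dict(np.load("side0.npz"))
e=np.array([-np.sin(np.radians(2.1)),np.cos(np.radians(2.1))])
for x in(.4758,.4808,.4858):
  p=np.array([[x-.029*e[0],.097-.029*e[1],.056],[x-.044*e[0],.097-.044*e[1],.0848]])
  q=cv2.projectPoints(p,c["rvec"],c["tvec"],c["K"],None)[0][:,0]; print(x,(q-[180,120])/.175)
cv2.imwrite("pics/s0lane.png",cv2.resize(c["frame"][150:201,205:273,::-1],(800,600),interpolation=cv2.INTER_CUBIC))
```

```text
0.4758 [[269.6288 378.1047]
 [278.1896 347.3896]]
0.4808 [[278.7408 376.3481]
 [287.5248 345.6309]]
0.4858 [[287.8279 374.5963]
 [296.8338 343.8772]]
```

View pics/s0lane.png

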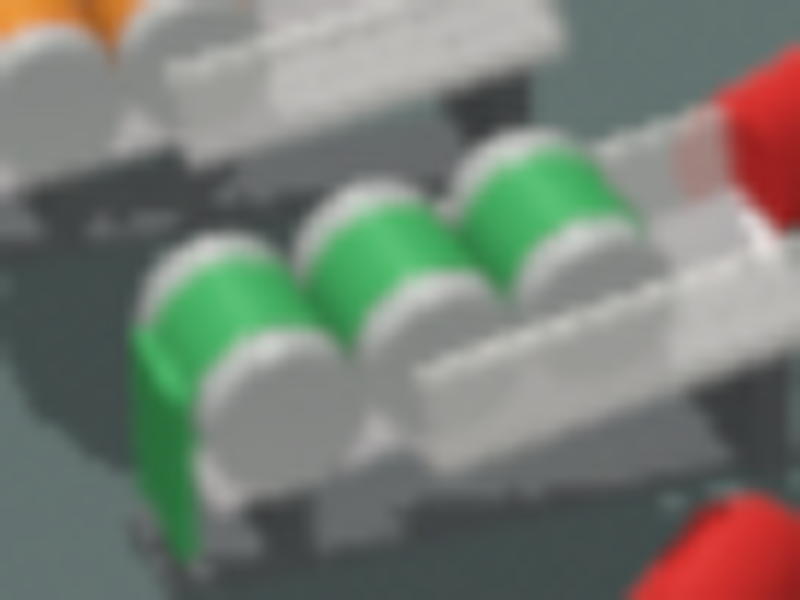

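The end tin's face is centred at (283,412) in this crop. That gives x≈0.482, which agrees with the top-view fit, so I'll descend and grasp.

```bash
python3 -m creep '{"translation":[[0.02,-0.01,0.15],[0,0,0.2],[0,0,0.15],[0,0,0.08],[0,0,0]],"turn":[[0,0,0],[0,0,0],[0,0,0],[0,0,0],[0,0,0]],"grip":[1,1,1,1,1]}' 25
python3 -m creep '{"translation":[[0,0,0],[0,0,0],[0,0,0],[0,0,0],[0,0,0]],"turn":[[0,0,0],[0,0,0],[0,0,0],[0,0,0],[0,0,0]],"grip":[0.8,0.72,0.67,0.62,0.5]}' 25
python3 -m creep '{"translation":[[0,0,0],[0,0,0]],"turn":[[0,0,0],[0,0,0]],"grip":[0.5,0.5]}'
python3 go.py 0.4808 0.097 0.0374 2.1
```

```text
time_s: 14.7
tool_pos: [0.4816, 0.0991, 0.0394]
tool_rot: [180.0, 0.0, 2.1]
force: [0.1, -0.0, 0.5]
grip_width: 0.0871
grasp_force: 0.0
time_s: 15.32
tool_pos: [0.4817, 0.0989, 0.0395]
tool_rot: [180.0, -0.0, 2.1]
force: [-1.0, -1.5, 2.2]
grip_width: 0.058
grasp_force: 25.0
time_s: 15.58
tool_pos: [0.4817, 0.099, 0.0395]
tool_rot: [180.0, -0.0, 2.1]
force: [-0.6, -2.0, 3.0]
grip_width: 0.0581
grasp_force: 25.0
t 15.575 pos [0.4817 0.099  0.0395] rot [179.9809  -0.0098   2.128 ] q7 -86.40923733849861
shift now [-0.0119  0.0242  0.0263] shift after turn [-0.0119  0.0242  0.0263] turn [ 0.0001 -0.0001  0.0002]
```

```bash
python3 -m creep '{"translation":[[0,0,-0.05],[0,0,-0.15],[0,0,-0.25],[0,0,-0.35],[0,0,-0.4]],"turn":[[0,0,0],[0,0,0],[0,0,0],[0,0,0],[0,0,0]],"grip":[0.5,0.5,0.5,0.5,0.5]}'
python3 -m creep '{"translation":[[0,0,-0.2],[0,0,0],[0,0,0]],"turn":[[0,0,0],[0,0,0],[0,0,0]],"grip":[0.5,0.5,0.5]}'
python3 go.py 0.4765 -0.165 0.15 81.9
python3 - <<'E'
from h import *
c=env.read_camera("side");cv2.imwrite("pics/s5.png",cv2.resize(c["frame"][105:225,180:340,::-1],(800,600),interpolation=cv2.INTER_CUBIC))
E
```

```text
time_s: 16.2
tool_pos: [0.4807, 0.0993, 0.1363]
tool_rot: [180.0, 0.1, 2.1]
force: [-0.4, 1.2, -1.3]
grip_width: 0.058
grasp_force: 25.0
time_s: 16.58
tool_pos: [0.4808, 0.0994, 0.1508]
tool_rot: [-180.0, 0.1, 2.2]
force: [-0.6, -0.3, -1.4]
grip_width: 0.0576
grasp_force: 25.0
t 16.575 pos [0.4808 0.0994 0.1508] rot [-179.9838    0.0792    2.154 ] q7 -100.48880778706634
shift now [-0.1773  3.3011  0.0095] shift after turn [-3.2799  0.4131  0.0102] turn [-0.0004  0.0003 -0.443 ]
```

View pics/s5.png

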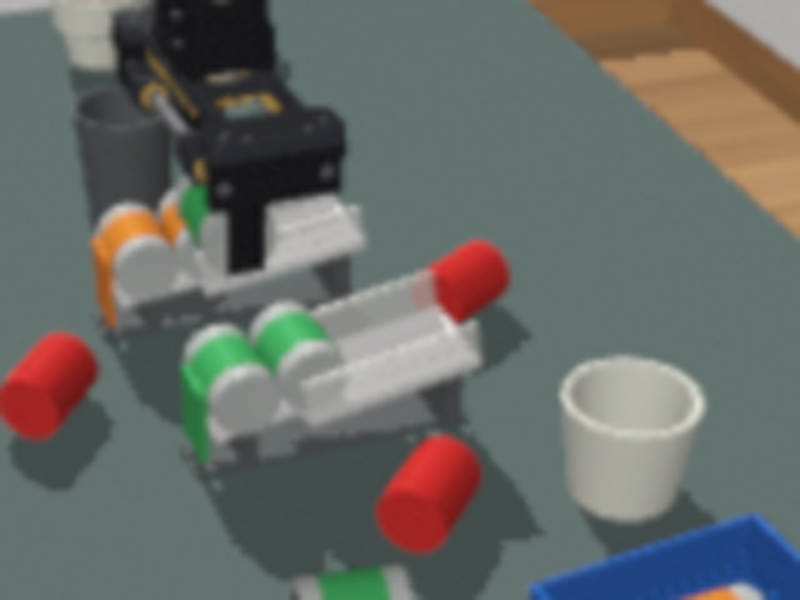

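The queue has rolled down: the next tin rests at the stop at (235,380) with one behind it, and the end tin is in the gripper. I'll carry it to the empty cradle.

```bash
python3 -m creep '{"translation":[[0,0,0],[0,0,0],[0,0,0],[0,0,0],[0,0,0]],"turn":[[0,0,-0.055],[0,0,-0.055],[0,0,-0.055],[0,0,-0.055],[0,0,-0.055]],"grip":[0.5,0.5,0.5,0.5,0.5]}'
python3 -m creep '{"translation":[[0,0,0],[0,0,0],[0,0,0],[-0.41,0.05,0],[-0.41,0.05,0]],"turn":[[0,0,-0.056],[0,0,-0.056],[0,0,-0.056],[0,0,0],[0,0,0]],"grip":[0.5,0.5,0.5,0.5,0.5]}'
python3 -m creep '{"translation":[[-0.41,0.05,0],[-0.41,0.05,0],[-0.41,0.05,0],[-0.41,0.05,0],[-0.41,0.05,0]],"turn":[[0,0,0],[0,0,0],[0,0,0],[0,0,0],[0,0,0]],"grip":[0.5,0.5,0.5,0.5,0.5]}'
python3 -m creep '{"translation":[[-0.41,0.05,0],[0,0,0],[0,0,0]],"turn":[[0,0,0],[0,0,0],[0,0,0]],"grip":[0.5,0.5,0.5]}'
python3 go.py 0.4757 -0.1654 0.0185 81.9
```

```text
time_s: 17.25
tool_pos: [0.4808, 0.0989, 0.1504]
tool_rot: [-180.0, 0.1, 51.9]
force: [0.1, -1.2, -0.2]
grip_width: 0.0577
grasp_force: 25.0
time_s: 17.88
tool_pos: [0.4795, 0.0312, 0.1506]
tool_rot: [-179.9, 0.1, 81.8]
force: [0.6, 0.0, -0.5]
grip_width: 0.0579
grasp_force: 25.0
time_s: 18.5
tool_pos: [0.4756, -0.1341, 0.1508]
tool_rot: [-179.9, 0.0, 81.7]
force: [0.6, 0.2, -1.0]
grip_width: 0.0577
grasp_force: 25.0
time_s: 18.88
tool_pos: [0.4754, -0.1652, 0.1508]
tool_rot: [-179.9, 0.0, 81.8]
force: [0.3, -0.4, -1.0]
grip_width: 0.0579
grasp_force: 25.0
t 18.875 pos [ 0.4754 -0.1652  0.1508] rot [-179.9243    0.0018   81.7781] q7 13.890398679587742
shift now [-0.0023  0.0067  1.6541] shift after turn [-0.0024  0.0045  1.6541] turn [-0.0004  0.     -0.0007]
```

```bash
python3 -m creep '{"translation":[[0,0,0.2],[0,0,0.4],[0,0,0.4],[0,0,0.3],[0,0,0.15]],"turn":[[0,0,0],[0,0,0],[0,0,0],[0,0,0],[0,0,0]],"grip":[0.5,0.5,0.5,0.5,0.5]}'
python3 -m creep '{"translation":[[0,0,0.05],[0,0,0.05],[0,0,0.02],[0,0,0],[0,0,0]],"turn":[[0,0,0],[0,0,0],[0,0,0],[0,0,0],[0,0,0]],"grip":[0.5,0.5,0.5,0.5,0.5]}'
python3 go.py 0.4757 -0.1654 0.0185 81.9
```

```text
time_s: 19.5
tool_pos: [0.4753, -0.1635, 0.0339]
tool_rot: [-179.9, -0.0, 82.0]
force: [0.1, -0.1, -1.3]
grip_width: 0.0579
grasp_force: 25.0
time_s: 20.12
tool_pos: [0.4764, -0.165, 0.0261]
tool_rot: [180.0, -0.0, 81.9]
force: [0.6, -0.0, -1.0]
grip_width: 0.0578
grasp_force: 25.0
t 20.125 pos [ 0.4764 -0.165   0.0261] rot [179.9606  -0.0139  81.8758] q7 27.245724947124565
shift now [-0.0062 -0.0081  0.0946] shift after turn [-0.0061 -0.008   0.0946] turn [ 0.0002 -0.0001 -0.0001]
```

```bash
python3 -m creep '{"translation":[[0,-0.005,0.03],[0,0,0.02],[0,0,0.015],[0,0,0],[0,0,0]],"turn":[[0,0,0],[0,0,0],[0,0,0],[0,0,0],[0,0,0]],"grip":[0.5,0.5,0.5,0.5,0.5]}'
python3 -m creep '{"translation":[[0,0,0.01],[0,0,0.01],[0,0,0],[0,0,0]],"turn":[[0,0,0],[0,0,0],[0,0,0],[0,0,0]],"grip":[0.5,0.5,0.5,0.5]}'
```

```text
time_s: 20.75
tool_pos: [0.4758, -0.1649, 0.0206]
tool_rot: [180.0, -0.0, 81.9]
force: [-0.5, -0.8, -0.9]
grip_width: 0.0578
grasp_force: 25.0
time_s: 21.25
tool_pos: [0.4758, -0.1649, 0.019]
tool_rot: [180.0, -0.0, 81.9]
force: [-0.2, 0.1, -0.0]
grip_width: 0.058
grasp_force: 25.0
```

```bash
python3 -m creep '{"translation":[[0,0,0.01],[0,0,0],[0,0,0]],"turn":[[0,0,0],[0,0,0],[0,0,0]],"grip":[0.5,0.5,0.5]}'
python3 -m creep '{"translation":[[0,0,0.01],[0,0,0],[0,0,0]],"turn":[[0,0,0],[0,0,0],[0,0,0]],"grip":[0.5,0.5,0.5]}'
```

```text
time_s: 21.62
tool_pos: [0.4759, -0.1651, 0.0188]
tool_rot: [180.0, -0.0, 81.9]
force: [-1.5, 1.5, 7.2]
grip_width: 0.0578
grasp_force: 25.0
time_s: 22.0
tool_pos: [0.476, -0.1654, 0.0186]
tool_rot: [180.0, -0.0, 81.9]
force: [-3.3, 0.6, 13.0]
grip_width: 0.0575
grasp_force: 25.0
```

It is seated on the rails: tip z is 0.0186 against 0.0185 expected. I'll ease the preload, release and rise.

```bash
python3 -m creep '{"translation":[[0,0,-0.01],[0,0,0],[0,0,0],[0,0,0],[0,0,0]],"turn":[[0,0,0],[0,0,0],[0,0,0],[0,0,0],[0,0,0]],"grip":[0.5,0.5,0.5,0.67,0.7]}' 5
python3 -m creep '{"translation":[[0,0,0],[0,0,0],[0,0,0],[0,0,0],[0,0,0]],"turn":[[0,0,0],[0,0,0],[0,0,0],[0,0,0],[0,0,0]],"grip":[0.74,0.8,0.9,0.95,0.95]}'
python3 -m creep '{"translation":[[0,0,-0.1],[0,0,-0.3],[0,0,-0.5],[0,0,-0.5],[0,0,-0.5]],"turn":[[0,0,0],[0,0,0],[0,0,0],[0,0,0],[0,0,0]],"grip":[0.95,0.95,0.95,0.95,0.95]}'
python3 -m creep '{"translation":[[0.5,0,-0.4],[0.5,0,0],[0.5,0,0],[0,0,0],[0,0,0]],"turn":[[0,0,0],[0,0,0],[0,0,0],[0,0,0],[0,0,0]],"grip":[0.95,0.95,0.95,0.95,0.95]}'
python3 - <<'E'
from h import *
HUE["green"]=(50,85)
print(env.get_obs()["joint_velocities"])
S=env.read_camera("side")
for n,c,c0 in(("side",S,dict(np.load("side0.npz"))),("top",env.read_camera("top"),dict(np.load("top0.npz")))):
  for t,k in(("old",c0),("new",c)):
    for col,sm in(("green",110),("orange",170)):
      for ce,s,m in blobs(k,col,40,sm): print(n,t,col,ce,s[4],depthpts(k,m).mean(0))
cv2.imwrite("pics/s6.png",cv2.resize(S["frame"][120:360,140:460,::-1],(800,600),interpolation=cv2.INTER_CUBIC))
E
```

```text
time_s: 22.62
tool_pos: [0.4756, -0.1645, 0.0179]
tool_rot: [-180.0, -0.0, 81.9]
force: [-0.2, 0.8, 0.6]
grip_width: 0.0603
grasp_force: 0.0
time_s: 23.25
tool_pos: [0.4758, -0.1649, 0.0182]
tool_rot: [180.0, -0.0, 81.9]
force: [0.7, -0.7, 0.7]
grip_width: 0.0817
grasp_force: 0.0
time_s: 23.88
tool_pos: [0.4756, -0.1653, 0.1717]
tool_rot: [180.0, -0.0, 81.8]
force: [0.4, 0.1, 0.4]
grip_width: 0.0824
grasp_force: 0.0
time_s: 24.5
tool_pos: [0.4926, -0.0471, 0.2024]
tool_rot: [180.0, 0.0, 81.8]
force: [-1.1, -1.1, -0.4]
grip_width: 0.0826
grasp_force: 0.0
[ 0.8954  0.0314  0.9135 -0.0111 -0.1685 -0.0172 -0.0422]
side old green [232.2535 175.2817] 284 [0.5025 0.0965 0.0724]
side old green [250.7989 225.4348] 184 [ 0.4845 -0.1161  0.0497]
side old green [264.9639 269.4061] 554 [ 0.4629 -0.2678  0.0484]
side old orange [208.1346 151.9519] 104 [0.4704 0.264  0.0701]
side old orange [255.9356 241.6386] 202 [ 0.4757 -0.1772  0.049 ]
side new green [226.4884 177.8977] 215 [0.4834 0.0959 0.0668]
side new green [260.0319 254.4527] 972 [ 0.4699 -0.2172  0.0487]
side new orange [208.4679 151.7798
[... 154 characters left out ...]
]
top old green [294.085  222.5425] 153 [ 0.4851 -0.1042  0.0548]
top old green [336.0506 229.7785] 158 [ 0.4685 -0.2217  0.0537]
top old green [357.1198 233.3832] 167 [ 0.4602 -0.2804  0.0536]
top old orange [159.6792 219.0838] 346 [0.4793 0.2678 0.0763]
top old orange [315.0581 226.1484] 155 [ 0.477  -0.1632  0.0533]
top new green [221.7301 215.9049] 389 [0.4936 0.0975 0.0756]
top new green [316.7317 226.3577] 123 [ 0.4729 -0.1653  0.0744]
top new green [336.1768 229.7378] 164 [ 0.4686 -0.222   0.054 ]
top new green [357.3625 233.1875] 160 [ 0.4608 -0.281   0.0538]
top new orange [320.1359 164.165 ] 103 [ 0.645  -0.1721  0.0969]
top new orange [159.6474 219.0289] 346 [0.4793 0.2678 0.0763]
```

View pics/s6.png

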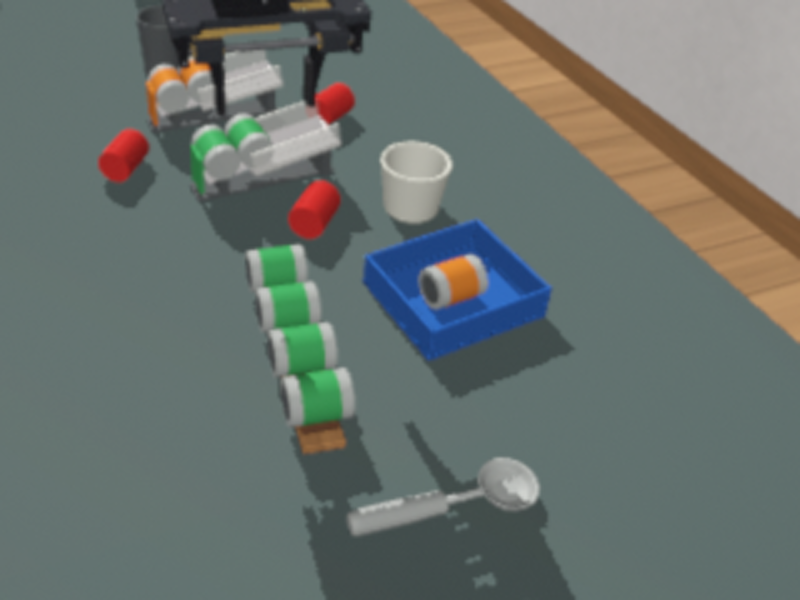

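All four kit tins lie level in a row, with the new green one at (288,305). The orange tin is in the tray at (453,280), and the remaining green stock rests against its stop at (215,155). The cup, pitcher and spoon haven't moved.

```bash
python3 -c "
from cell import env
print(env.sign_off())"
```

```text
the job is handed in; nothing more can be done
None
```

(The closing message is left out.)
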